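# Lift the white egg with the kitchen tongs and hold it over the saucer

## Robot

A 7-joint arm with a two-finger parallel gripper is mounted at the origin on a cart in front of the work surface, level with it; the furniture and walls round the work are solid. World frame = base frame: x ahead of the robot, y to its left, z up, the work surface at z = 0. Lengths are in m, angles in rad, forces in N, time in s.
With the tool pointing down it reaches from about 0.4 to 0.85 m from the base axis. Payload 4.5 kg.
Tool frame: the origin (TCP) lies midway between the tips of the shut fingers; the grasp point (between the pads) lies 19 mm behind it; z points along the fingers, y is the line along which they close (so a half turn about z gives the same grasp; the last joint's range is limited). The gripper opens to 88 mm and grips with 3 to 60 N. Pads are 18 mm wide; open, the fingers measure 123 mm over their backs; the gripper's body (75 mm by 187 mm) begins 45 mm behind the grasp point.
Start: joints at [-1.298, 0.689, -0.195, 1.565, 0.157, 0.902, -0.215], TCP at [0.148, 0.607, 0.239] pointing down, gripper open.
Joint ranges: [-3.01, 3.01], [-0.46, 2.08], [-1.47, 1.51], [0.13, 2.56], [-1, 4.14], [0.04, 2.09], [-2.66, 2.66]. Speed limits (rad/s): [2.57, 2.57, 3.14, 3.14, 3.14, 3.14, 3.14].

## Interface

Orientations are given as a unit quaternion [x, y, z, w].
In Python, from plant import r, eyes, finish_job gives the robot as it stands. The module is installed in compiled form; this text tells all that it offers.
- The arm moves only by the tool move_arm, never from a script. Its argument "motion" is a list of rows, each a list of 7 numbers: the shift along the tool's x, y, z in mm, then the turn, a rotation vector about the tool's x, y, z in degrees, then the closure, from 0 (fully open) to 1 (shut). A call has 1 to 5 rows; each row is the pose to reach, as a shift and turn from the pose commanded when the call began, along the tool's axes at that moment; what a row does not reach only later rows make up. A row lasts 1/8 s, in which the tool goes at most 62.5 mm and 10.7 degrees, less where a joint would pass 70% of its speed; a pose out of reach is approached as far as the arm can. A call with a gripper value outside its range is refused whole. The fingers move at their own pace and stop on an object; "newtons" is the grip in N (left out, the last holds). Time passes only in rows, so rows that repeat a pose let the fingers close. It gives the time, the measured TCP pose, the force, the opening and the grip force at its end, in the units of the state.
- r.get_state(): the state, without advancing time (a new reading comes with each control period).
- eyes.snapshot(name): name is "side" or "top" or "wrist"; returns a dict with "frame" (480x640x3 uint8, red, green, blue), "z_map" (480x640 float32, m along the optical axis (not along the pixel's ray), 0 where there is no reading), "intrinsics" (3x3 intrinsics, pixels), "world_to_cam" (4x4, takes a point from world to camera coordinates). Camera axes: x right, y down, z forward; pixel columns grow to the right and rows downward; lengths in m; the calibration is good to about 2 mm. A picture is of the moment at which its call begins.
- finish_job(): hands the job in; it is judged then, once.
The state is a dict: "clock": time; "q": joint angles; "qd": joint speeds; "joint_torque": joint torques, N m; "tool_pos": TCP position; "eef_rot": TCP orientation; "contact_force": force on the tool from outside, world axes, zero at the start; "moment": the same for the moment, N m; "opening": opening from 0.0 (shut) to 1.0 (fully open); "finger_force": force on a finger pad.
Only numpy, scipy, OpenCV 4.12 (cv2) and the standard library are available. Lean on these libraries where they do the work, as an engineer would, in place of code of your own. Each camera call takes 0.05 s, during which the arm holds its last target. There are 200 camera calls.

## Task

Pick up the kitchen tongs, close their red jaws on the freshly boiled white egg in the wooden egg holder, lift it out and hold it in the tongs over the blue saucer, with the middle of the egg at least 10 cm above the worktop and within about 4 cm of straight above the saucer's centre. Finish while still holding it there: do not put it down or let go. Touch no egg with the gripper (the white one is hot), leave the two brown eggs in their holes, and do not push any mug or the kitchen timer about.

Things in the scene. Friction and masses are not known exactly. Their poses are not given: they have to be found in the camera images.
- tongs: steel spring tongs, 240 mm long, 120 g, lying on their side: the two arms open and close level with the worktop. Origin on the pivot at the rear end, at the underside; x points from the pivot to the jaws, y to the left arm, z up. This body is the bow and the left (+y) arm. The arms are upright strips, 24 mm high and 4 mm thick at grip and jaws. Mass centre about 105 mm from the pivot
- tongs_arm: right (-y) arm of the tongs, hinged at the pivot (same origin, turns about z). A spring holds the arms open; squeezing them together closes the jaws. Squeezed at the grip points they start to move at 5 N and reach an egg's width at 7 N; about half of any further force presses on the egg. 15 to 30 N holds an egg well
- tongs_grip_left (a point): grip point on the left arm's outer face, 105 mm from the pivot, halfway up the strip; flat 30 mm either way along the arm. At rest the two grip points are 60 mm apart, with an egg in the jaws about 40 mm. With the fingers stopped part-way, about 55 mm apart, the spring presses the arms against them, so the tongs can be carried open
- tongs_grip_right (a point): the same on the right arm
- tongs_jaw_left (a point): point on the inner face of the left red jaw, 200 mm from the pivot, 95 mm ahead of the grip point, halfway up the 24 mm high jaw. At rest the jaw points are 80 mm apart, about 41 mm with an egg; they move 1.9 times as far as the grip points. Each jaw is 40 mm long, about 9 mm thick, with two upright ribs 16 mm apart between which the egg's side settles
- tongs_jaw_right (a point): the same on the right jaw
- egg_white: the white egg, 44 mm across, 57 mm high, 60 g, standing blunt end down in one of the three holes of the egg holder. Origin at its lower end, z along its long axis
- egg_white_mid (a point): middle of the white egg where it is widest (44 mm), 25 mm above its lower end; in the holder it is 33 mm above the worktop and the egg's top 65 mm
- egg_brown_1: a brown egg of the same size and weight in another hole; stays there. Origin at its lower end
- egg_brown_2: the other brown egg; stays there. Origin at its lower end
- egg_holder: wooden egg holder fixed on the worktop, a board 75 x 240 mm, 20 mm high, with three round holes of 35 mm in a row along its y axis, 80 mm from centre to centre. Origin under its centre, on the worktop; x points across the row, away from the robot, z up. The tongs can straddle an egg when they lie along x, a jaw in the gap on either side
- saucer: round blue saucer, 120 mm across, 16 mm high, fixed on the worktop. Origin: centre of its underside, on the worktop
- mug_b: white mug, 90 x 119 x 84 mm, standing behind saucer and tongs; stays where it is. Origin under its centre
- kitchen_timer: round white and grey kitchen timer, 61 x 61 x 60 mm, behind the work; stays where it is. Origin under its centre
There are look-alikes about, which are no part of the job. What is shaped like the egg_white but yellow is not meant.

How it is judged:
By the outcome, as a careful person would: the job done as asked, in the order asked, and still so for the second after the job is handed in, while the arm keeps its last pose, push and grip.
It also fails if it takes over 48 s, if anything falls off the work surface, if the arm or the gripper's body presses on something with over 40 N, if the wrist force passes 120 N, or if a joint passes its speed limit or range.

## Working session

There is one attempt and no reset: what is moved stays moved. The work goes in short steps, Python scripts to look and compute and a tool call to move; the robot and the scene stay as the last step left them, time stands still between calls to the robot, and variables do not carry over. Pictures are saved under pics/ and viewed, at most 10 in all, crops included, and the job is handed in when it is done.

Besides the shell and the picture viewer there is one more tool, called after "Emit:" as name(argument=value, ...) on one line, values as JSON. move_arm: Moves the arm, as the interface text tells. Its arguments: {"type":"object","properties":{"motion":{"type":"array","items":{"type":"array","items":{"type":"number"}}},"newtons":{"type":"number"}},"required":["motion"]}

```bash
mkdir -p pics
cat > h.py <<'E'
import numpy as np, cv2
from plant import r, eyes, finish_job
def snap(n):
    s=eyes.snapshot(n); np.savez(f'{n}.npz',**{k:s[k] for k in s}); return s
def load(n): return dict(np.load(f'{n}.npz'))
def pw(s):
    K=s['intrinsics'];z=s['z_map'];v,u=np.mgrid[0:480,0:640]
    c=np.stack([(u-K[0,2])/K[0,0]*z,(v-K[1,2])/K[1,1]*z,z],-1)
    T=np.linalg.inv(s['world_to_cam']); w=c@T[:3,:3].T+T[:3,3]; w[z==0]=np.nan; return w
def proj(s,p):
    T=s['world_to_cam'];c=T[:3,:3]@np.array(p)+T[:3,3];q=s['intrinsics']@c;return q[:2]/q[2]
def save(img,n): cv2.imwrite(f'pics/{n}.png',img[...,::-1])
E
python3 - <<'E'
from h import *
a=snap('top');b=snap('side')
save(a['frame'],'top0');save(b['frame'],'side0')
st=r.get_state();print(st)
for s in(a,b):print(s['world_to_cam'].round(3).tolist(),s['intrinsics'].tolist())
E
```

```text
{'clock': 0.1, 'q': array([-1.29817867,  0.68989045, -0.19453744,  1.56622428,  0.15726623,
        0.90250721, -0.2151478 ]), 'qd': array([ 0.00028399, -0.00155507, -0.00062569, -0.00384399, -0.00023534,
        0.00035214,  0.00030972]), 'joint_torque': array([-3.04298752e-03, -5.28504610e+01, -1.27156310e+00, -1.53838062e+01,
       -5.25748939e-02,  1.98746864e-03,  4.37623237e-05]), 'tool_pos': array([0.1477379 , 0.60670663, 0.2380009 ]), 'eef_rot': array([ 1.19115781e-01,  9.92880032e-01, -8.18871665e-04, -5.57921624e-05]), 'contact_force': array([-0.31633286, -0.11585521,  0.20910634]), 'moment': array([-0.00315759, -0.03433618, -0.00137443]), 'finger_force': 0.0, 'opening': 0.999556921551434}
[[-0.035, -0.999, -0.003, 0.049], [-0.979, 0.035, -0.2, 0.547], [0.2, -0.004, -0.98, 1.052], [0.0, 0.0, 0.0, 1.0]] [[591.8488489399604, 0.0, 313.2998729887116], [0.0, 591.8488489399604, 238.07243827561223], [0.0, 0.0, 1.0]]
[[0.873, -0.487, 0.021, -0.454], [-0.165, -0.336, -0.927, 0.124], [0.459, 0.806, -0.373, 0.77], [0.0, 0.0, 0.0, 1.0]] [[521.3388947908803, 0.0, 313.32429029949384], [0.0, 521.3388947908803, 244.3875712070956], [0.0, 0.0, 1.0]]
```

View pics/top0.png

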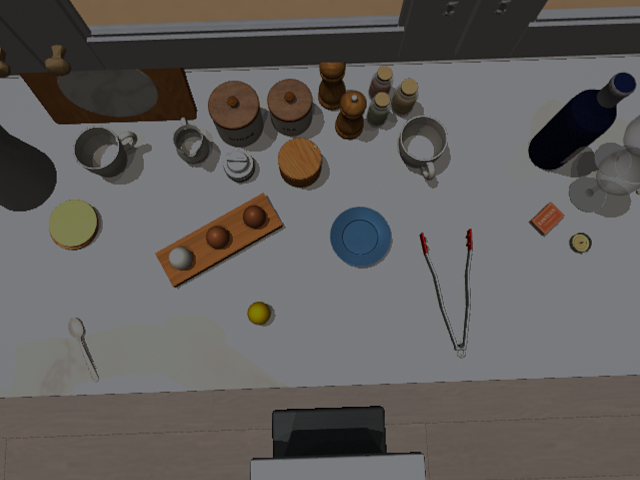

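View pics/side0.png

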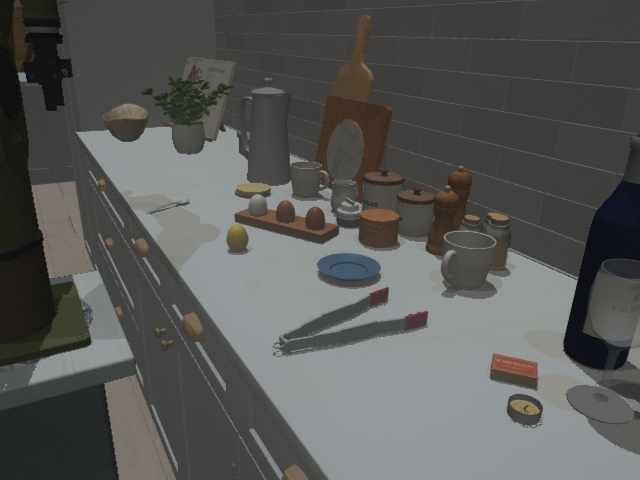

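Top view: the white egg is at (180,258), the end hole of the holder. The brown eggs are at (218,237) and (255,216). The look-alikes are the yellow egg/lemon at (259,313) and the brown eggs. The tongs' pivot is at (461,351) and the red jaws at (424,243) and (470,240). The saucer is at (360,237), the mug at (423,142) and the timer at (239,165). The side view shows the white egg at (258,206), the yellow at (237,238) and the jaws at (379,297) and (416,320). I choose the white egg at (180,258).

Run:
```python
from h import *
a=load('top');b=load('side')
def comps(s,m,amin=15):
    n,l,st,c=cv2.connectedComponentsWithStats(m.astype(np.uint8));w=pw(s)
    for i in range(1,n):
        if st[i,4]>=amin:
            p=w[l==i];p=p[~np.isnan(p[:,0])]
            if len(p):print(' px',c[i].round(1),'n',st[i,4],'med',np.median(p,0).round(3),'min',np.percentile(p,2,0).round(3),'max',np.percentile(p,98,0).round(3))
for n,s in(('top',a),('side',b)):
    f=s['frame'];hsv=cv2.cvtColor(f,cv2.COLOR_RGB2HSV);H,S,V=hsv[...,0],hsv[...,1],hsv[...,2]
    print(n,'red');comps(s,((H<5)|(H>174))&(S>170)&(V>80))
    print(n,'blue');comps(s,(H>95)&(H<115)&(S>110)&(V>60),300)
    w=pw(s);x,y,z=w[...,0],w[...,1],w[...,2]
    print('egg white');comps(s,(S<60)&(z>.03)&(z<.075)&(x>.3)&(x<.6)&(y>.2)&(y<.38),20)
    print('brown');comps(s,(S>60)&(z>.035)&(z<.075)&(x>.3)&(x<.65)&(y>.05)&(y<.38),20)
    print('holder');comps(s,(S>60)&(z>.012)&(z<.026)&(x>.3)&(x<.65)&(y>.05)&(y<.40),100)
    print('tongs');comps(s,(z>.012)&(z<.04)&(x>.2)&(x<.62)&(y>-.35)&(y<-.1),20)
# contour rect of holder, tongs profile top
w=pw(a);x,y,z=w[...,0],w[...,1],w[...,2]
m=(z>.012)&(z<.04)&(x>.2)&(x<.62)&(y>-.35)&(y<-.1)
P=w[m]
for xx in np.arange(.26,.53,.02):
    q=P[abs(P[:,0]-xx)<.004]
    if len(q):
        q=q[np.argsort(q[:,1])];k=np.argmax(np.diff(q[:,1]))+1 if len(q)>1 else 1
        print(round(xx,2),q[:k].mean(0).round(4),q[k:].mean(0).round(4) if len(q)>k else '',len(q))
hm=((cv2.cvtColor(a['frame'],cv2.COLOR_RGB2HSV)[...,1]>60)&(z>.012)&(z<.075)&(x>.3)&(x<.65)&(y>.05)&(y<.40))
hp=w[hm&(z<.026)];print('holder rect',cv2.minAreaRect(hp[:,:2].astype(np.float32)))
c=cv2.resize(a['frame'][225:290,145:225],None,fx=5,fy=5,interpolation=2)
d=cv2.resize(a['frame'][220:365,410:490],None,fx=3,fy=3,interpolation=2)[:435]
o=np.zeros((435,660,3),np.uint8);o[:325,:400]=c;o[:,410:650]=d
save(o,'crop1')
```

```text
top red
 px [470.1 238.7] n 31 med [ 0.543 -0.273  0.024] min [ 0.526 -0.274  0.017] max [ 0.561 -0.268  0.027]
 px [424.3 242.8] n 33 med [ 0.538 -0.184  0.022] min [ 0.521 -0.187  0.02 ] max [ 0.556 -0.18   0.028]
top blue
 px [360.1 236.2] n 2765 med [ 0.559 -0.063  0.009] min [ 0.506 -0.115  0.001] max [ 0.61  -0.009  0.017]
egg white
 px [180.1 257.8] n 403 med [0.52  0.278 0.055] min [0.504 0.262 0.036] max [0.54  0.298 0.066]
brown
 px [253.8 216.4] n 396 med [0.594 0.14  0.055] min [0.579 0.122 0.037] max [0.615 0.16  0.065]
 px [217.1 236.9] n 402 med [0.558 0.209 0.055] min [0.541 0.192 0.037] max [0.578 0.23  0.065]
 px [257.9 312.7] n 339 med [0.414 0.136 0.046] min [0.397 0.119 0.036] max [0.432 0.153 0.054]
holder
 px [218.8 240.4] n 3524 med [0.558 0.211 0.019] min [0.485 0.104 0.014] max [0.635 0.32  0.023]
tongs
 px [385.1 235.1] n 196 med [ 0.56  -0.111  0.014] min [ 0.517 -0.12   0.012] max [ 0.596 -0.1    0.018]
 px [453.6 291.9] n 836 med [ 0.444 -0.237  0.021] min [ 0.334 -0.274  0.013] max [ 0.555 -0.182  0.026]
side red
side blue
egg white
 px [257.5 203.2] n 
[... 860 characters left out ...]
.2457  0.0198] [ 0.3402 -0.2342  0.0199] 49
0.36 [ 0.3603 -0.249   0.0184] [ 0.36   -0.2243  0.0189] 27
0.38 [ 0.3799 -0.2524  0.0192] [ 0.3797 -0.2185  0.0195] 28
0.4 [ 0.4003 -0.2559  0.0199] [ 0.4001 -0.2127  0.0188] 29
0.42 [ 0.4199 -0.2594  0.0202] [ 0.4198 -0.2081  0.0215] 32
0.44 [ 0.4397 -0.2599  0.0201] [ 0.4399 -0.2052  0.0205] 26
0.46 [ 0.4606 -0.2611  0.0206] [ 0.4605 -0.2018  0.0212] 29
0.48 [ 0.4799 -0.2627  0.0205] [ 0.4803 -0.1982  0.0198] 25
0.5 [ 0.4991 -0.2669  0.02  ] [ 0.5001 -0.1917  0.0206] 26
0.52 [ 0.5199 -0.2711  0.02  ] [ 0.5199 -0.1435  0.0173] 44
holder rect ((0.4967478811740875, 0.17716652154922485), (0.22391925752162933, 0.2399502843618393), 28.383543014526367)
```

View pics/crop1.png

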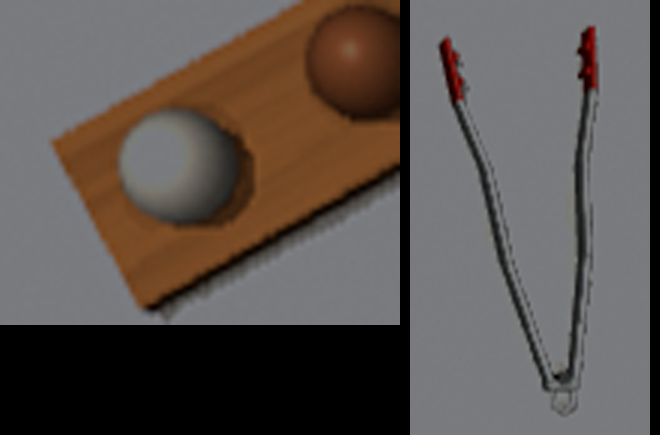

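The crop confirms both choices. The white egg is in the end hole of the holder, next to a brown egg. The tongs have red jaws ahead and a ring at the pivot.

Measured positions:
- **Egg:** (0.521, 0.279), top at z 0.065.
- **Tongs:** grip middle at about (0.446, -0.234), yaw about 3°.
- **Saucer:** (0.559, -0.062).

All of these agree with the given sizes.

```bash
cat >> h.py <<'E'
from scipy.spatial.transform import Rotation as Ro
def rel(*targets):
    """targets (x,y,z,yaw_deg of tongs x axis); tool y = tongs y, tool z down"""
    st=r.get_state();R0=Ro.from_quat(st['eef_rot'])
    for x,y,z,yaw in targets:
        d=R0.inv().apply(np.array([x,y,z])-st['tool_pos'])*1e3
        a=np.radians(yaw);ty=np.array([-np.sin(a),np.cos(a),0]);tz=np.array([0,0,-1.]);tx=np.cross(ty,tz)
        rv=(R0.inv()*Ro.from_matrix(np.stack([tx,ty,tz],1))).as_rotvec(degrees=True)
        print(d.round(1),rv.round(2))
E
python3 -c "
from h import *
rel((.38,.40,.24,3.2),(.50,.10,.24,3.2),(.446,-.234,.2,3.2))"
```

```text
[-274.6 -145.9   -1.7] [-9.000e-02 -1.000e-02 -1.688e+01]
[-462.1 -409.    -1.3] [-9.000e-02 -1.000e-02 -1.688e+01]
[-488.7 -746.2   39.3] [-9.000e-02 -1.000e-02 -1.688e+01]
```

Emit:
move_arm(motion=[[-55,-29,0,0,0,-4,0],[-110,-58,0,0,0,-8,0],[-165,-88,0,0,0,-12,0],[-220,-117,0,0,0,-16,0],[-275,-146,0,0,0,-16.9,0]], newtons=25)

```text
clock: 0.72
tool_pos: [0.3818, 0.3987, 0.2385]
eef_rot: [-0.029, 1.0, -0.0, -0.0]
contact_force: [0.2, 0.3, -0.6]
opening: 0.997
finger_force: 0.0
```

```bash
python3 -c "
from h import *
rel((.50,.10,.24,3.2),(.446,-.234,.2,3.2))"
```

```text
[-101.  -304.9   -1.5] [-0.01 -0.02  0.08]
[ -28.  -635.3   38.6] [-0.01 -0.02  0.08]
```

Emit:
move_arm(motion=[[-20,-61,0,0,0,0,0],[-40,-122,0,0,0,0,0],[-60,-183,0,0,0,0,0],[-80,-240,0,0,0,0,0],[-80,-302,0,0,0,0,0]])

```text
clock: 1.35
tool_pos: [0.4786, 0.1037, 0.2385]
eef_rot: [-0.028, 1.0, 0.0, 0.001]
contact_force: [1.0, 0.5, -0.7]
opening: 1.003
finger_force: 0.0
```

Emit:
move_arm(motion=[[10,-62,5,0,0,0,0],[20,-120,10,0,0,0,0],[30,-180,20,0,0,0,0],[40,-240,30,0,0,0,0],[52,-300,38,0,0,0,0]])

```text
clock: 1.98
tool_pos: [0.4417, -0.1986, 0.2002]
eef_rot: [-0.028, 1.0, 0.0, 0.0]
contact_force: [1.5, -0.2, -0.6]
opening: 0.996
finger_force: 0.0
```

```bash
python3 -c "
from h import *
rel((.446,-.234,.2,3.2))"
```

```text
[ -2.3 -35.6   0.2] [0.02 0.   0.03]
```

Emit:
move_arm(motion=[[-2,-35,0,0,0,0,0],[-2,-35,0,0,0,0,0],[-2,-35,0,0,0,0,0]])

```text
clock: 2.35
tool_pos: [0.446, -0.2304, 0.2005]
eef_rot: [-0.029, 1.0, 0.001, -0.0]
contact_force: [-0.6, -0.4, -0.2]
opening: 1.002
finger_force: 0.0
```

Run:
```python
from h import *
s=snap('wrist');save(s['frame'],'w1');w=pw(s)
x,y,z=w[...,0],w[...,1],w[...,2]
print(r.get_state()['tool_pos'])
for xx in np.arange(.34,.56,.015):
    q=w[(abs(x-xx)<.002)&(z>.013)&(z<.035)&(y>-.3)&(y<-.15)]
    if len(q)>3:
        q=q[np.argsort(q[:,1])];k=np.argmax(np.diff(q[:,1]))+1
        A,B=q[:k],q[k:]
        print(round(xx,3),[ (round(t[:,1].min(),4),round(t[:,1].max(),4),round(np.median(t[:,2]),4)) for t in(A,B)])
hsv=cv2.cvtColor(s['frame'],cv2.COLOR_RGB2HSV);m=(((hsv[...,0]<5)|(hsv[...,0]>174))&(hsv[...,1]>170)).astype(np.uint8)
n,l,st,c=cv2.connectedComponentsWithStats(m)
for i in range(1,n):
    if st[i,4]>60:p=w[l==i];print(c[i],st[i,4],np.nanmedian(p,0),np.nanpercentile(p,2,0),np.nanpercentile(p,98,0))
```

```text
[ 0.44612683 -0.22989197  0.20065889]
0.34 [(np.float64(-0.2497), np.float64(-0.2497), np.float64(0.0176)), (np.float64(-0.2488), np.float64(-0.229), np.float64(0.0211))]
0.355 [(np.float64(-0.2516), np.float64(-0.2474), np.float64(0.021)), (np.float64(-0.2292), np.float64(-0.2253), np.float64(0.0209))]
0.37 [(np.float64(-0.2546), np.float64(-0.2503), np.float64(0.0208)), (np.float64(-0.2254), np.float64(-0.2206), np.float64(0.0209))]
0.385 [(np.float64(-0.2568), np.float64(-0.2531), np.float64(0.0224)), (np.float64(-0.2207), np.float64(-0.2168), np.float64(0.022))]
0.4 [(np.float64(-0.26), np.float64(-0.2556), np.float64(0.0221)), (np.float64(-0.2169), np.float64(-0.2129), np.float64(0.0221))]
0.415 [(np.float64(-0.2626), np.float64(-0.2583), np.float64(0.0225)), (np.float64(-0.2129), np.float64(-0.2091), np.float64(0.0237))]
0.43 [(np.float64(-0.263), np.float64(-0.2593), np.float64(0.0236)), (np.float64(-0.2105), np.float64(-0.2067), np.float64(0.0237))]
0.445 [(np.float64(-0.2636), np.float64(-0.2601), np.float64(0.0238)), (np.float64(-0.2083), np.float64(-0.2046), np.float64(0.0
[... 531 characters left out ...]
0223))]
0.52 [(np.float64(-0.2755), np.float64(-0.2713), np.float64(0.0227)), (np.float64(-0.1897), np.float64(-0.1858), np.float64(0.0239))]
0.535 [(np.float64(-0.2762), np.float64(-0.2693), np.float64(0.0234)), (np.float64(-0.1875), np.float64(-0.1834), np.float64(0.0235))]
0.55 [(np.float64(-0.277), np.float64(-0.2701), np.float64(0.0236)), (np.float64(-0.1877), np.float64(-0.182), np.float64(0.0235))]
[277.1344086  294.29032258] 186 [ 0.540969   -0.27305234  0.02325399] [ 0.52337617 -0.27592725  0.00599446] [ 0.55936209 -0.26962873  0.02526557]
[357.91428571 295.12571429] 175 [ 0.53612716 -0.18663186  0.023572  ] [ 0.51970898 -0.19043007  0.00462161] [ 0.55598702 -0.18191016  0.02533566]
```

View pics/w1.png

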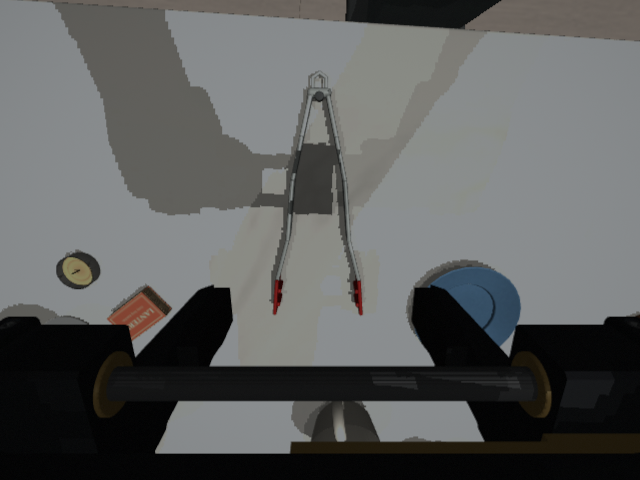

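Wrist view: the tongs lie between the open fingers, pivot at (318,90) and red jaws at (277,294) and (358,295). The strip tops measure 24 mm and the grip middle is (0.445, -0.234), which matches the text.

```bash
python3 -c "
from h import *
rel((.445,-.234,.004,3.3))"
```

```text
[  1.3  -4.3 196.7] [ 0.07 -0.01  0.06]
```

Emit:
move_arm(motion=[[1,-4,55,0,0,0,0],[1,-4,110,0,0,0,0],[1,-4,150,0,0,0,0],[1,-4,175,0,0,0,0],[1,-4,175,0,0,0,0]])

```text
clock: 3.02
tool_pos: [0.4448, -0.2333, 0.0245]
eef_rot: [-0.03, 1.0, 0.001, -0.001]
contact_force: [0.4, 1.1, -0.3]
opening: 1.0
finger_force: 0.0
```

```bash
python3 -c "
from h import *
rel((.445,-.234,.004,3.3));print(r.get_state()['tool_pos'])"
```

```text
[-0.2 -0.8 20.5] [ 0.12 -0.17  0.11]
[ 0.44481754 -0.23328012  0.02451166]
```

Emit:
move_arm(motion=[[0,-1,12,0,0,0,0],[0,-1,20,0,0,0,0],[0,-1,20,0,0,0,0.2],[0,-1,20,0,0,0,0.38],[0,-1,20,0,0,0,0.38]], newtons=25)

```text
clock: 3.65
tool_pos: [0.4455, -0.2366, 0.006]
eef_rot: [-0.028, 1.0, 0.0, 0.0]
contact_force: [-0.2, 0.4, 0.4]
opening: 0.684
finger_force: 5.1
```

Emit:
move_arm(motion=[[0,0,0,0,0,0,0.38],[0,0,0,0,0,0,0.38]])

```text
clock: 3.9
tool_pos: [0.4456, -0.2366, 0.006]
eef_rot: [-0.028, 1.0, 0.0, 0.0]
contact_force: [-0.2, 0.3, 4.0]
opening: 0.62
finger_force: 6.4
```

Emit:
move_arm(motion=[[0,0,-10,0,0,0,0.38],[0,0,-30,0,0,0,0.38],[0,0,-60,0,0,0,0.38],[0,0,-100,0,0,0,0.38],[0,0,-144,0,0,0,0.38]])

```text
clock: 4.53
tool_pos: [0.4445, -0.2367, 0.1511]
eef_rot: [-0.028, 1.0, 0.0, -0.001]
contact_force: [1.1, 0.3, -1.5]
opening: 0.622
finger_force: 4.9
```

```bash
cat > chk.py <<'E'
from h import *
# jaw & strip points in TCP-level frame (tongs frame axes by tool) from the wrist camera
s=snap('wrist');w=pw(s);st=r.get_state();R0=Ro.from_quat(st['eef_rot'])
t=R0.inv().apply(w.reshape(-1,3)-st['tool_pos']).reshape(w.shape)*1e3
# tongs x forward = -tool x? print tool frame numbers
print('tcp',st['tool_pos'].round(4),'open',st['opening'],'F',st['finger_force'],st['contact_force'].round(1))
hsv=cv2.cvtColor(s['frame'],cv2.COLOR_RGB2HSV);m=(((hsv[...,0]<5)|(hsv[...,0]>174))&(hsv[...,1]>170)).astype(np.uint8)
n,l,S,c=cv2.connectedComponentsWithStats(m)
for i in range(1,n):
    if S[i,4]>60:
        p=t[l==i];print('jaw',c[i].round(),S[i,4],np.nanmedian(p,0).round(1),np.nanpercentile(p,5,0).round(1),np.nanpercentile(p,95,0).round(1),'world',np.nanmedian(w[l==i],0).round(4))
E
python3 chk.py; python3 -c "
from h import *
save(load('wrist')['frame'],'w2')
rel((.437,.234,.15,28.2),(.44,0,.15,15))"
```

```text
tcp [ 0.447  -0.2378  0.1559] open 0.621412745417731 F 4.8995403940170945 [-0.4 -0.1  3.2]
jaw [259. 436.] 74 [-82.6 -34.8   5.6] [-83.7 -36.1   2.6] [-79.  -33.1   8.9] world [ 0.5314 -0.268   0.1509]
jaw [384. 436.] 74 [-82.7  35.9   5.2] [-84.   34.1  -0.2] [-76.2  36.8   8.6] world [ 0.5277 -0.1974  0.1511]
[-16.1 471.6   4.2] [ -0.28   0.29 -25.02]
[ -6.1 237.8   5. ] [ -0.25   0.32 -11.82]
```

View pics/w2.png

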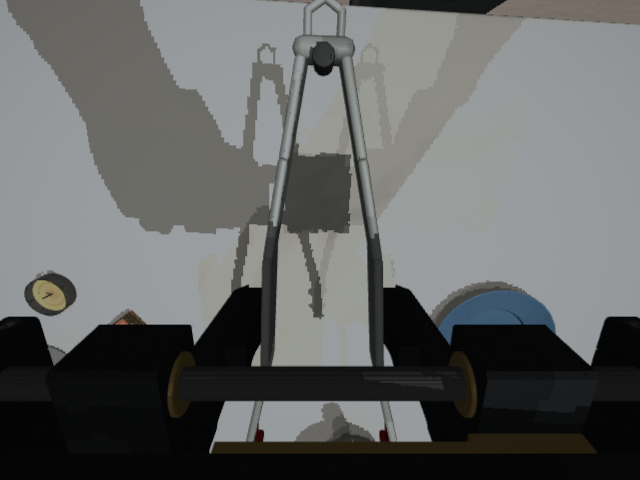

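Wrist view: the tongs are held between the fingers, pivot at (322,45). The jaws at (259,436) and (384,436) are mostly hidden by the gripper. I'll check pitch from the strip heights and the side camera.

Run:
```python
from h import *
st=r.get_state();R0=Ro.from_quat(st['eef_rot'])
def tf(s):
    w=pw(s);return R0.inv().apply(w.reshape(-1,3)-st['tool_pos']).reshape(w.shape)*1e3
t=tf(load('wrist'))
def prof(t):
    for x0 in range(-135,125,15):
        q=t[(abs(t[...,0]-x0)<4)&(abs(t[...,1])<46)&(t[...,2]>-28)&(t[...,2]<40)]
        if len(q)>4:print(x0,len(q),'toolz top..bottom',np.percentile(q[:,2],[3,50,97]).round(1),'y',np.percentile(q[:,1],[2,98]).round(1))
print('wrist');prof(t)
for n in('side','top'):
    s=snap(n);print(n);prof(tf(s))
    if n=='side':
        u=proj(s,st['tool_pos']).astype(int);print(u)
        f=s['frame'][max(0,u[1]-120):u[1]+120,max(0,u[0]-150):u[0]+150];save(cv2.resize(f,None,fx=2,fy=2),'s2')
```

```text
wrist
-75 48 toolz top..bottom [-3.3  2.6  9.7] y [-36.   36.6]
-60 199 toolz top..bottom [-12.3 -11.3 -10.2] y [-36.7  37.4]
-45 213 toolz top..bottom [-12.5 -11.4 -10.2] y [-32.9  33.6]
-30 16 toolz top..bottom [-2.8  2.3  7.7] y [-24.6  25.8]
-15 417 toolz top..bottom [-14.  -12.4   6.6] y [-27.4  28.6]
0 864 toolz top..bottom [-26.4 -13.5   5.2] y [-28.3  29.4]
15 2920 toolz top..bottom [-27.1 -13.3   3.7] y [-40.7  41.9]
30 539 toolz top..bottom [-14.2 -12.4   6.5] y [-23.8  25.4]
45 495 toolz top..bottom [-12.9 -11.6   4. ] y [-21.4  23. ]
60 548 toolz top..bottom [-12.9 -11.6   4.8] y [-18.3  20.3]
75 596 toolz top..bottom [-12.6 -10.5   3. ] y [-15.4  17.4]
90 634 toolz top..bottom [-11.8 -10.3   2.5] y [-12.3  14.3]
105 1334 toolz top..bottom [-14.6 -10.5   4.3] y [-9.  11.3]
120 464 toolz top..bottom [-4.6 -3.1 -1.7] y [-5.6  8.9]
side
-120 22 toolz top..bottom [-16.3  -4.5   5.2] y [-43.7  38.7]
-105 122 toolz top..bottom [-17.   -4.7   5. ] y [-45.   37.2]
-90 122 toolz top..bottom [-16.4  -5.4   5.2] y [-43.1  36.2]
-75 80 toolz top..bottom [-15.9  -5.7   4.8] y [-42.  -
[... 827 characters left out ...]
.bottom [-17.8 -13.7   4.2] y [-39.4  42.6]
-90 59 toolz top..bottom [-17.5 -13.3   4.3] y [-40.2  41.8]
-75 49 toolz top..bottom [-17.8  -9.9   7.4] y [-38.   40.3]
-60 30 toolz top..bottom [-16.4  -8.7   5.5] y [-32.4  37.2]
-45 13 toolz top..bottom [-15.8 -11.5   0.2] y [29.9 33.7]
30 40 toolz top..bottom [-16.3  -8.9   3.8] y [-23.6  26.1]
45 53 toolz top..bottom [-14.9  -8.1   6.1] y [-20.   23.8]
60 55 toolz top..bottom [-14.4  -9.3   5.1] y [-18.2  20.5]
75 49 toolz top..bottom [-14.7  -8.5   4.2] y [-15.1  17.7]
90 49 toolz top..bottom [-13.6  -8.1   6.2] y [-11.2  14.6]
105 75 toolz top..bottom [-16.2 -10.8   3. ] y [-8.  12.1]
120 24 toolz top..bottom [-6.2 -3.6 -0.9] y [-5.7  9. ]
```

View pics/s2.png

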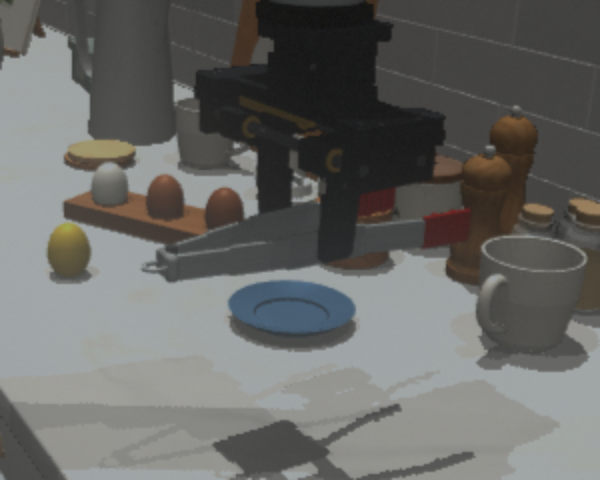

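The tongs are held level: bottom at tool z +5, top at -17, jaw middle 96 mm ahead and about centred. The saucer, mug and eggs are undisturbed. Next I refine the egg centre and carry the tongs over.

Run:
```python
from h import *
from scipy.optimize import least_squares
for n in('top','side'):
    s=load(n);w=pw(s);S=cv2.cvtColor(s['frame'],cv2.COLOR_RGB2HSV)[...,1];C=[]
    for c,white in(((.522,.28),1),((.5595,.211),0),((.597,.141),0)):
        P=w[(np.hypot(w[...,0]-c[0],w[...,1]-c[1])<.03)&(w[...,2]>.028)&(w[...,2]<.07)]
        f=lambda p:np.sqrt(((P[:,0]-p[0])/.022)**2+((P[:,1]-p[1])/.022)**2+((P[:,2]-p[2])/np.where(P[:,2]>p[2],.032,.025))**2)-1
        q=least_squares(f,[*c,.033],loss='soft_l1',f_scale=.05);C.append(q.x);print(n,len(P),q.x.round(4),q.cost)
    d=C[2]-C[0];print('yaw',np.degrees(np.arctan2(d[0],-d[1])))
rel((.44,-.02,.15,14),(.43,.23,.15,28.2))
```

```text
top 432 [0.5235 0.2827 0.0319] 0.34317690136636053
top 417 [0.5611 0.2122 0.032 ] 0.3290048652189603
top 411 [0.5992 0.1417 0.0321] 0.32717027115500774
yaw 28.252124184694065
side 265 [0.5262 0.2814 0.0318] 0.4607140023101271
side 285 [0.5635 0.211  0.0317] 0.44093510871750247
side 296 [0.6013 0.1406 0.0323] 0.4436098258471514
yaw 28.07700114058139
[ -5.8 217.5   1.4] [ -0.14   0.21 -10.84]
[ -9.6 467.7   0.8] [ -0.17   0.19 -25.04]
```

Emit:
move_arm(motion=[[-2,25,0,0,0,-2,0.38],[-5,70,0,0,0,-4,0.38],[-8,120,0,0,0,-7,0.38],[-8,170,0,0,0,-10,0.38],[-8,220,0,0,0,-12,0.38]])

```text
clock: 5.3
tool_pos: [0.4399, -0.0153, 0.1487]
eef_rot: [-0.133, 0.991, 0.0, -0.001]
contact_force: [1.2, 0.1, -1.4]
opening: 0.621
finger_force: 4.9
```

```bash
python3 -c "
from h import *
rel((.437,.234,.15,28.3));print(r.get_state()['tool_pos'],r.get_state()['opening'])"
```

```text
[-62.9 241.2  -1.4] [  0.04  -0.13 -13.03]
[ 0.43987723 -0.01527624  0.14868351] 0.620898288096835
```

Emit:
move_arm(motion=[[-12,48,0,0,0,-3,0.38],[-25,98,0,0,0,-6,0.38],[-38,148,0,0,0,-9,0.38],[-50,198,0,0,0,-12,0.38],[-60,242,0,0,0,-13,0.38]])

```text
clock: 5.92
tool_pos: [0.4343, 0.2341, 0.1485]
eef_rot: [-0.245, 0.97, -0.0, -0.001]
contact_force: [-0.2, -0.4, -1.6]
opening: 0.619
finger_force: 4.9
```

Run:
```python
from h import *
rel((.4395,.2365,.15,28.2))
```

```text
[-5.7 -0.3 -1.5] [-0.01 -0.13  0.12]
```

Emit:
move_arm(motion=[[-6,0,15,0,0,0,0.38],[-6,0,40,0,0,0,0.38],[-6,0,50,0,0,0,0.38],[-6,0,50,0,0,0,0.38]])

```text
clock: 6.42
tool_pos: [0.44, 0.2343, 0.0987]
eef_rot: [-0.243, 0.97, -0.001, -0.001]
contact_force: [-0.5, -0.6, -0.9]
opening: 0.623
finger_force: 4.9
```

```bash
cat > jaw.py <<'E'
from h import *
import sys
st=r.get_state();R0=Ro.from_quat(st['eef_rot']);print('tcp',st['tool_pos'].round(4),st['opening'])
for n in('top','side'):
    s=snap(n);w=pw(s);t=R0.inv().apply(w.reshape(-1,3)-st['tool_pos']).reshape(w.shape)*1e3
    hsv=cv2.cvtColor(s['frame'],cv2.COLOR_RGB2HSV);H=hsv[...,0]
    m=(((H<5)|(H>174))&(hsv[...,1]>150)&(abs(t[...,0]+96)<40)&(abs(t[...,1])<60)&(abs(t[...,2])<40)).astype(np.uint8)
    k,l,S,c=cv2.connectedComponentsWithStats(m)
    for i in range(1,k):
        if S[i,4]>12:
            p=t[l==i];print(n,'jaw',c[i].round(),S[i,4],'tool med',np.nanmedian(p,0).round(1),'lo',np.nanpercentile(p,5,0).round(1),'hi',np.nanpercentile(p,95,0).round(1))
    e=R0.inv().apply(np.array([.5245,.282,.033])-st['tool_pos'])*1e3;print('egg in tool',e.round(1))
    u=proj(s,[.52,.27,.05]).astype(int);save(cv2.resize(s['frame'][max(0,u[1]-60):u[1]+60,max(0,u[0]-80):u[0]+80],None,fx=5,fy=5,interpolation=2),sys.argv[1]+n)
E
python3 jaw.py j1
```

```text
tcp [0.44   0.2343 0.0987] 0.6234462399175512
top jaw [191. 237.] 46 tool med [-99.8 -39.8 -17.2] lo [-112.4  -41.8  -20.6] hi [-83.9 -36.9 -10. ]
egg in tool [-97.2   2.2  65.4]
egg in tool [-97.2   2.2  65.4]
```

View pics/j1top.png

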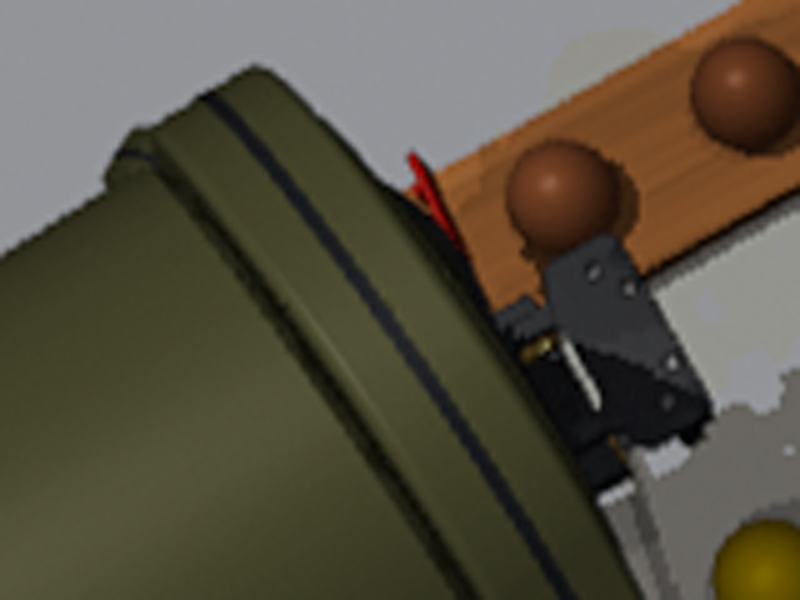

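The top crop shows the right jaw at about (435,205) in the crop, in the gap between the white egg (hidden under the arm) and the brown egg at (560,195). It measures tool y -40, so the straddle is symmetric to within 1–2 mm.

View pics/j1side.png

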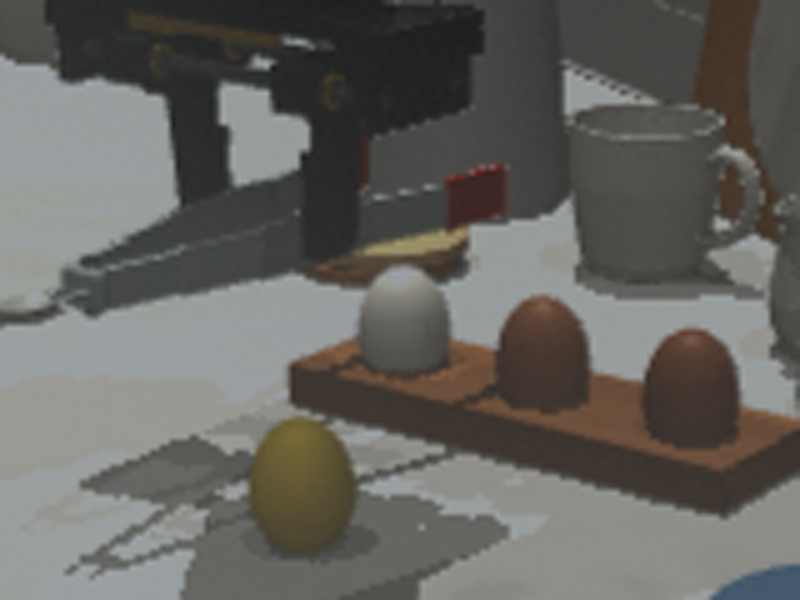

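The side crop shows the tongs level above the white egg (405,320), right jaw at (478,195), clear of the brown egg (545,350) and the yellow one (302,485). Now descending.

Emit:
move_arm(motion=[[0,1.5,10,0,0,0,0.38],[0,1.5,25,0,0,0,0.38],[0,1.5,40,0,0,0,0.38],[0,1.5,50,0,0,0,0.38],[0,1.5,50,0,0,0,0.38]])

```text
clock: 7.15
tool_pos: [0.4396, 0.2368, 0.0492]
eef_rot: [-0.244, 0.97, -0.0, -0.0]
contact_force: [0.5, -0.0, -0.7]
opening: 0.62
finger_force: 4.9
```

```bash
python3 - <<'E'
from h import *
rel((.4400,.2365,.029,28.2));st=r.get_state();print(st['tool_pos'],st['contact_force'])
E
python3 jaw.py j2
```

```text
[-0.2 -0.5 20.2] [-0.01 -0.05  0.03]
[0.43959722 0.23680123 0.04920929] [ 0.51760685 -0.0273735  -0.65109768]
tcp [0.4396 0.2368 0.0492] 0.6203069574766035
top jaw [196. 245.] 59 tool med [-94.6 -39.4 -16.8] lo [-113.2  -41.8  -20.2] hi [-78.6 -35.1  -7.7]
egg in tool [-96.2  -0.3  16.1]
egg in tool [-96.2  -0.3  16.1]
```

Emit:
move_arm(motion=[[0,0,8,0,0,0,0.38],[0,0,15,0,0,0,0.38],[0,0,20,0,0,0,0.38],[0,0,20,0,0,0,0.38]])

```text
clock: 7.75
tool_pos: [0.4396, 0.2368, 0.0292]
eef_rot: [-0.244, 0.97, -0.0, -0.0]
contact_force: [0.0, 0.5, -1.8]
opening: 0.623
finger_force: 4.9
```

Emit:
move_arm(motion=[[0,0,0,0,0,0,0.42],[0,0,0,0,0,0,0.46],[0,0,0,0,0,0,0.5],[0,0,0,0,0,0,0.55],[0,0,0,0,0,0,0.7]], newtons=25)

```text
clock: 8.38
tool_pos: [0.4399, 0.2374, 0.0298]
eef_rot: [-0.244, 0.97, 0.0, 0.0]
contact_force: [-2.1, 0.4, -0.4]
opening: 0.452
finger_force: 25.0
```

Emit:
move_arm(motion=[[0,0,0,0,0,0,0.8],[0,0,0,0,0,0,0.8],[0,0,0,0,0,0,0.8]])

```text
clock: 8.75
tool_pos: [0.4399, 0.2372, 0.0298]
eef_rot: [-0.244, 0.97, 0.0, 0.0]
contact_force: [-1.1, 1.8, -0.0]
opening: 0.453
finger_force: 25.0
```

The opening is 40 mm at 25 N, so the egg is in the jaws. Lifting.

Emit:
move_arm(motion=[[0,0,-5,0,0,0,0.8],[0,0,-15,0,0,0,0.8],[0,0,-30,0,0,0,0.8],[0,0,-50,0,0,0,0.8],[0,0,-75,0,0,0,0.8]])

```text
clock: 9.38
tool_pos: [0.4397, 0.2361, 0.1057]
eef_rot: [-0.243, 0.97, -0.001, -0.0]
contact_force: [1.2, 0.7, -0.9]
opening: 0.451
finger_force: 25.0
```

Emit:
move_arm(motion=[[0,0,-25,0,0,0,0.8],[0,0,-50,0,0,0,0.8],[0,0,-70,0,0,0,0.8],[0,0,-75,0,0,0,0.8]])

```text
clock: 9.88
tool_pos: [0.4404, 0.2366, 0.1812]
eef_rot: [-0.243, 0.97, 0.0, 0.001]
contact_force: [-0.1, -0.3, -1.8]
opening: 0.451
finger_force: 25.0
```

```bash
python3 jaw.py j3
python3 - <<'E'
from h import *
x0=np.array([.559,-.062]);yaw=np.radians(5);p=x0-.096*np.array([np.cos(yaw),np.sin(yaw)]);print(p)
rel((.44,.08,.17,16),(p[0],p[1],.16,5))
E
```

```text
tcp [0.4404 0.2366 0.1812] 0.45054088699311506
top jaw [172. 232.] 65 tool med [-98.3 -25.9 -16.2] lo [-113.4  -28.   -18.9] hi [-85.2 -22.  -11.5]
egg in tool [-95.3   0.4 148.4]
egg in tool [-95.3   0.4 148.4]
[ 0.46336531 -0.07036695]
[  73.9 -137.9   10.1] [-0.02  0.03 12.18]
[ 124.3 -281.5   20.1] [-1.000e-02  3.000e-02  2.318e+01]
```

View pics/j3side.png

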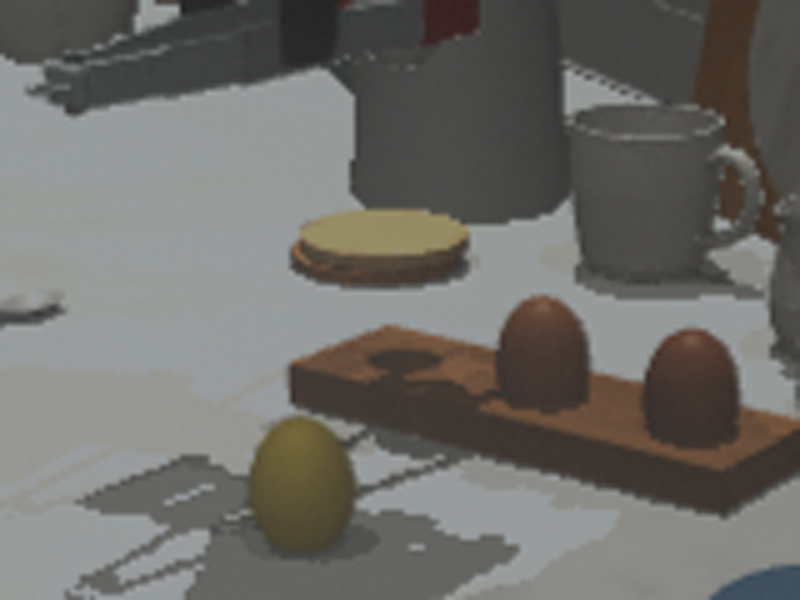

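The hole at (405,360) is empty, the brown eggs are in place, and the egg is up in the jaws above the crop. Carrying it to the saucer, gently.

Emit:
move_arm(motion=[[10,-20,0,0,0,2,0.8],[25,-50,2,0,0,5,0.8],[42,-85,5,0,0,8,0.8],[58,-120,8,0,0,11,0.8],[75,-155,10,0,0,14,0.8]])

```text
clock: 10.6
tool_pos: [0.4459, 0.0616, 0.1688]
eef_rot: [-0.122, 0.993, -0.001, -0.001]
contact_force: [0.0, 0.1, -1.9]
opening: 0.453
finger_force: 25.0
```

```bash
python3 -c "
from h import *
rel((.4634,-.0704,.165,5))"
```

```text
[  14.9 -132.3    4. ] [-0.07 -0.15  8.97]
```

Emit:
move_arm(motion=[[4,-35,0,0,0,2,0.8],[8,-70,0,0,0,5,0.8],[12,-105,2,0,0,8,0.8],[15,-128,3,0,0,9,0.8],[15,-132,3,0,0,9,0.8]])

```text
clock: 11.22
tool_pos: [0.4633, -0.0699, 0.1659]
eef_rot: [-0.043, 0.999, -0.001, -0.001]
contact_force: [0.3, 0.4, -1.9]
opening: 0.454
finger_force: 25.0
```

Emit:
move_arm(motion=[[0,0,0,0,0,0,0.8],[0,0,0,0,0,0,0.8],[0,0,0,0,0,0,0.8]])

```text
clock: 11.6
tool_pos: [0.4649, -0.0658, 0.1667]
eef_rot: [-0.046, 0.999, 0.0, 0.0]
contact_force: [-0.5, -0.2, -1.8]
opening: 0.456
finger_force: 25.0
```

Run:
```python
from h import *
st=r.get_state();print(st['tool_pos'],st['opening'],st['finger_force'])
s=snap('side');w=pw(s);e=np.array([.559,-.062,.17])
P=w[(np.linalg.norm(w-e,axis=-1)<.035)];print(len(P),np.median(P,0),P.min(0),P.max(0))
t=snap('top');wt=pw(t);P=wt[(np.linalg.norm(wt-e,axis=-1)<.035)];print(len(P),np.median(P,0) if len(P) else '')
u=proj(s,e).astype(int);print(u);save(cv2.resize(s['frame'][u[1]-110:u[1]+130,u[0]-140:u[0]+140],None,fx=2.5,fy=2.5),'f1')
```

```text
[ 0.46493081 -0.06578431  0.16674425] 0.4560529461310554 24.9997022934258
700 [ 0.55360664 -0.07506239  0.17872067] [ 0.53393702 -0.0903883   0.14544825] [ 0.58735709 -0.03261654  0.20073009]
29 [ 0.55824638 -0.03084576  0.18184345]
[352 184]
```

View pics/f1.png

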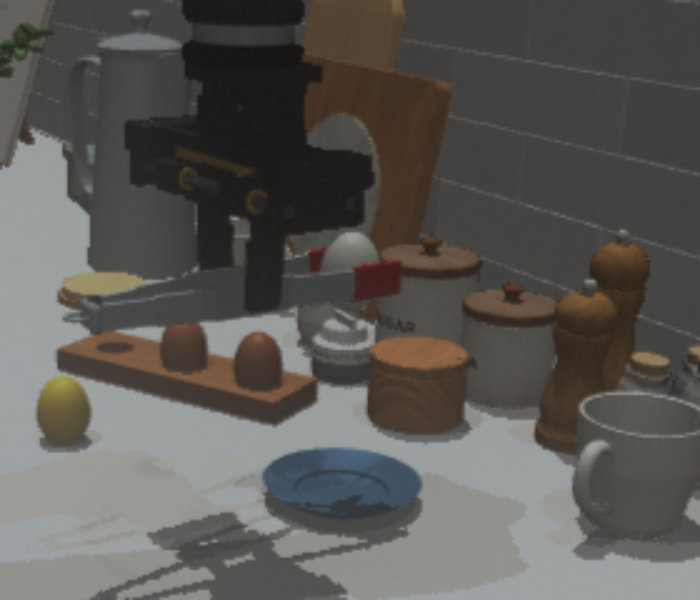

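The side crop shows the white egg between the red jaws at (350,265), above the saucer (342,485). The brown eggs are in their holes, and the timer and mug are untouched. The egg's middle is at about (0.560, -0.057, 0.17), within 1 cm of the saucer axis and well above 10 cm. Handing in.

```bash
python3 -c "
from h import *
print(finish_job())"
```

```text
the job is handed in; nothing more can be done
None
```

The job is handed in with the tongs still holding the white egg over the blue saucer, its middle about 17 cm above the worktop and within about 1 cm of the saucer's centre line.

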